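# Slide the top-heavy tube carrier into its dock

### The job

Without lifting it or taking it by its handle, slide the tall tube-rack carrier across the bench into the open bay of the dock until it is fully home: between the two guides and up against the backstop. It is heavy and tips if it is pushed high up, so push it low near its base, slowly, and keep it standing upright the whole way. Leave the bottle, the tube rack and the beaker where they are.

Things in the scene. Friction and masses are not known exactly. Their poses are not given: they have to be found in the camera images.
- carrier: The carrier: loose tower, about 0.9 to 1.3 kg, 260 mm high. Origin: centre of its underside, on the bench; x and y level. Base: smooth grey plastic block 120 (x) by 150 (y) by 40 mm high. On it an aluminium tower of three levels of orange-capped tubes, 144 mm wide (y), 85 deep, x = -25 to +60 mm (flush with the base's front), top at 224 mm, with a thin steel handle above.
- carrier_ledge (a point): Middle of the upright rear face of the carrier's base (x = -60 mm on the carrier, 20 mm above the bench). Here, on the side towards the robot, 35 mm of the base sticks out behind the tower as a bare ledge, 150 mm wide, 40 mm high: the place to push, along the carrier's +x. Bench friction about 0.6 to 0.9 (rubber sole): pushed on the ledge it slides, pushed above about 55 to 80 mm it tips forward.
- carrier_bail (a point): Middle of the carrier's steel carrying handle: a bar 10 mm thick and 90 mm long (along the carrier's y), its centre line 255 mm above the bench. It is to be left alone in this job.
- dock: The dock, fixed to the bench. Origin: on the bench, where the carrier's origin lies when fully home; +x is the way in, away from the robot. Backstop: upright face at x = +60 mm of a white housing 240 mm wide, 70 deep, 55 high. The bay's floor is the bench itself. At the start the carrier is 135 to 160 mm short of home, up to 30 mm to the side, and turned up to 0.25 rad from the dock.
- dock_mouth (a point): Centre of the bay's mouth, on the bench, 30 mm before the dock's origin (x = -30 mm). Two slick white plastic guides 26 mm high flank the bay: inner faces at y = +82 and -82 mm from x = +5 to +60 mm (7 mm play each side of the carrier); towards the robot they flare out by 0.5 rad to x = -30 mm, where the opening is about 200 mm wide.
- bottle: Bystander: loose amber bottle, 60 mm in diameter, 150 mm high; origin at the centre of its underside.
- tube_rack: Bystander: loose low blue rack of tubes, 85 mm (x) by 127 mm (y), 44 mm high; origin at the centre of its underside.
- beaker: Bystander: loose glass beaker, about 70 mm in diameter, 90 mm high; origin at the centre of its underside.
Things that resemble listed ones, but are neither listed nor needed, are in the scene too. There is more than one size of the carrier; the job needs the smallest.

How it is judged:
At the end, for the whole second after the job is handed in: The carrier stands upright (within 0.04 rad) on the bench at rest in the dock, its origin within 8 mm of home along the dock's axis and within 10 mm across it, and square to the dock within 0.09 rad (x of carrier in the frame of dock between -0.008 and 0.008 m and y of carrier in the frame of dock between -0.01 and 0.01 m and angle between the x axis of carrier and the x axis of dock, either way round below 0.09 rad and angle between carrier's own z axis and vertical below 0.04 rad and height (world z) of carrier below 0.006 m and linear speed of carrier below 0.02 m/s); the robot touches nothing.
It fails at once if the carrier tips by more than 0.17 rad (angle between carrier's own z axis and vertical above 0.17 rad).
It fails at once if the carrier is lifted (its base more than 20 mm off the bench) (height (world z) of carrier above 0.02 m).
It fails at once if the carrier is shoved faster than 0.35 m/s (linear speed of carrier above 0.35 m/s).
It fails at once if the bottle, tube rack or beaker is displaced by more than 25 mm or knocked over (distance of any of bottle, tube_rack, beaker from where it was at the start of the episode above 0.025 m or angle between any of bottle, tube_rack, beaker's own z axis and vertical above 0.4 rad).
It fails at once if the fingers take hold of the carrier's handle on top (contact force between the fingers and carrier above 0.5 N and x of the grasp point in the frame of carrier_bail between -0.03 and 0.03 m and y of the grasp point in the frame of carrier_bail between -0.065 and 0.065 m and z of the grasp point in the frame of carrier_bail between -0.03 and 0.03 m).
It also fails if it takes over 48 s, if anything falls off the work surface, if the arm or the gripper's body presses on something with over 40 N, if the wrist force passes 120 N, or if a joint passes its speed limit or range.

### The arm

A 7-joint arm with a two-finger parallel gripper is mounted at the origin on the work surface. World frame = base frame: x ahead of the robot, y to its left, z up, the work surface at z = 0. Lengths are in m, angles in rad, forces in N, time in s.
With the tool pointing down it reaches from about 0.425 to 0.925 m from the base axis. Payload 6.8 kg.
Tool frame: the origin (TCP) lies at the centre of the arm's flange, where the gripper is bolted on; the fingertips stand 173 mm ahead of it and the grasp point (between the pads) lies 155 mm ahead of it (r.hold_point_z is the distance from the TCP to the grasp point, in m); z points along the fingers, x is the direction in which the jaws open and shut, and the axes are right-handed (so a half turn about z gives the same grasp; the last joint's range is limited). The gripper opens to 85 mm and grips with 20 to 120 N. Pads are 22 mm wide; open, the fingers measure 114 mm over their backs; the gripper's body (76 mm by 85 mm) begins 54 mm behind the grasp point. The pads swing forward as they close: fully open they stand 13 mm farther back than shut.
Start: joints at [1.168, 0.477, 0.022, 1.555, -0.011, 1.109, -0.083], TCP at [0.196, -0.646, 0.405] pointing down, gripper open.
Joint ranges: [-2.96, 2.96], [-0.34, 2.1], [-1.41, 1.46], [0.24, 2.44], [-1.37, 4.51], [0.17, 1.92], [-2.96, 2.96]. Speed limits (rad/s): [2.39, 2.39, 3.14, 3.14, 3.14, 3.14, 3.14].

### API

Orientations are given as a rotation vector (axis times angle).
In Python, from bench import r gives the robot as it stands.
- The arm moves only by the tool apply_moves, never from a script. Its arguments are lists of equal length, an entry for each row: "dp": the shift along the tool's x, y, z scaled (see below), a list of three; "twist": the turn, a rotation vector about the tool's x, y, z scaled (see below), a list of three; "jaw": the closure in counts, from 0 (fully open) to 255 (shut). In form: {"dp": [[x, y, z], ...], "twist": [[rx, ry, rz], ...], "jaw": [jaw, ...]}. A call has 1 to 20 rows; each row shifts and turns the pose as measured when the row begins, along the tool's axes as they then stand; what a row does not reach is not made up. The controller multiplies each number of a shift by 12 cm and each number of a turn by 120 degrees. A row lasts 1/10 s, in which the tool goes at most 50 mm and 8.59 degrees, less where a joint would pass 70% of its speed; a pose out of reach is approached as far as the arm can. A call with a number of a shift or a turn outside -1 to 1 is refused whole. A call with a gripper value outside its range is refused whole. The fingers move at their own pace and stop on an object; "grip_force" is the grip in N (left out, the last holds). Time passes only in rows, so rows that do not move let the fingers close. It gives the time, the measured TCP pose, the force and the opening at its end, in the units of the state.
- r.get_obs(): the state, without advancing time (a new reading comes with each control period).
- r.grab_frame(name): name is "scene" or "top"; returns a dict with "color" (384x512x3 uint8, red, green, blue), "z_map" (384x512 float32, m along the optical axis (not along the pixel's ray), 0 where there is no reading), "intrinsics" (3x3 intrinsics, pixels), "R" (3x3) and "t" (3): a world point X has camera coordinates R X + t. Camera axes: x right, y down, z forward; pixel columns grow to the right and rows downward; lengths in m; the calibration is good to about 2 mm. A picture is of the moment at which its call begins.
- r.hand_in(): hands the job in, once; it reports no verdict.
The state is a dict: "clock": time; "joints": joint angles; "qvel": joint speeds; "tau": joint torques, N m; "tcp_pos": TCP position; "orientation": TCP orientation; "contact_force": force on the tool from outside, world axes, zero at the start; "moment": the same for the moment, N m; "grip_width": finger opening in m.
Only numpy, scipy, OpenCV 4.12 (cv2) and the standard library are available. Lean on these libraries where they do the work, as an engineer would, in place of code of your own. Each camera call takes 0.05 s, during which the arm holds its last target.

## Working session

There is one attempt and no reset: what is moved stays moved. The work goes in short steps, Python scripts to look and compute and a tool call to move; the robot and the scene stay as the last step left them, time stands still between calls to the robot, and variables do not carry over. Pictures are saved under pics/ and viewed, and the job is handed in when it is done.

Besides the shell and the picture viewer there is one more tool, called after ">>>" as a command line: name --argument value ..., lists and objects as JSON in quotes. apply_moves: Moves the arm, as the interface text tells. Shifts and turns lie within -1 to 1; 1 stands for 12 cm of shift or 120 degrees of turn. Its arguments: {"type":"object","properties":{"dp":{"type":"array"},"twist":{"type":"array"},"jaw":{"type":"array"},"grip_force":{"type":"number"}},"required":["dp","twist","jaw"]}

```bash
mkdir -p pics; ls
python3 - <<'E'
from bench import r
import cv2,numpy as np
o=r.get_obs(); print({k:np.round(v,3) for k,v in o.items()})
for n in("scene","top"):
    f=r.grab_frame(n); cv2.imwrite(f"pics/{n}0.png",cv2.cvtColor(f["color"],cv2.COLOR_RGB2BGR))
    np.savez(f"{n}0.npz",**f); print(n,f["intrinsics"],f["R"],f["t"])
E
```

```text
pics
{'clock': np.float64(0.0), 'joints': array([ 1.168,  0.478,  0.022,  1.556, -0.012,  1.109, -0.083]), 'qvel': array([ 0.001, -0.001, -0.001, -0.002, -0.   , -0.001, -0.   ]), 'tau': array([-0.0000e+00, -5.9646e+01,  1.6080e+00, -2.8120e+01,  1.3000e-02,
        9.0000e-03,  0.0000e+00]), 'tcp_pos': array([ 0.196, -0.646,  0.404]), 'orientation': array([-2.523e+00,  1.870e+00,  2.000e-03]), 'contact_force': array([ 0.016, -0.498, -0.439]), 'moment': array([-0.039, -0.023, -0.06 ]), 'grip_width': np.float64(0.085)}
scene [[467.85607502   0.         256.37036193]
 [  0.         467.85607502 202.09029255]
 [  0.           0.           1.        ]] [[-4.27595315e-01 -9.03970268e-01  3.18148678e-05]
 [-8.55941223e-01  4.04865334e-01 -3.21634396e-01]
 [ 2.90735050e-01 -1.37556592e-01 -9.46863937e-01]] [0.22743867 0.52715161 1.13670703]
top [[375.65215854   0.         255.93313674]
 [  0.         375.65215854 190.97913054]
 [  0.           0.           1.        ]] [[-0.07439921 -0.99719901  0.00767358]
 [-0.96880761  0.0704527  -0.23758835]
 [ 0.23638224 -0.02511061 -0.97133562]] [0.0191184  0.59306694 0.94915296]
```

View pics/scene0.png

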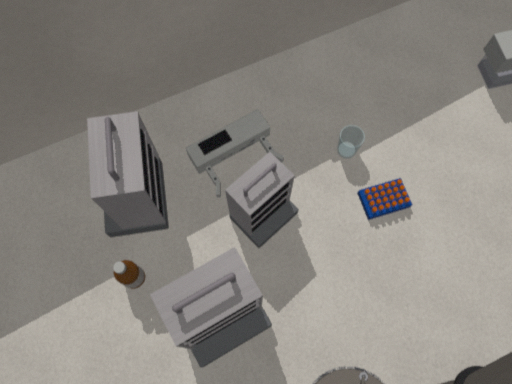

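View pics/top0.png

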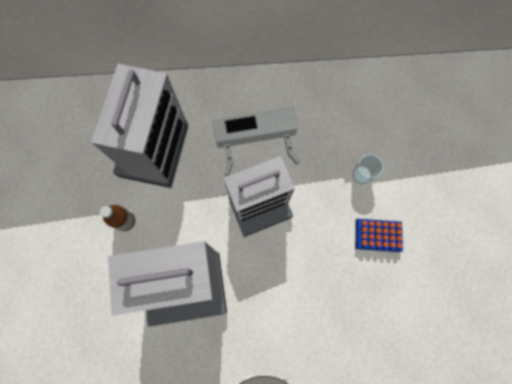

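The scene view shows three towers: a large one at top px (145,125), a large one at (165,280) and the smallest at (260,195), which sits in front of the dock mouth (dock housing at top px (255,127)). The bottle is at (117,217), the rack at (380,235) and the beaker at (367,168). I choose the small tower. Next I'll measure it and take a close crop.

```bash
cat > h.py <<'E'
import numpy as np,cv2
def cloud(f):
    K,R,t=f["intrinsics"],f["R"],f["t"];z=f["z_map"]
    v,u=np.mgrid[:z.shape[0],:z.shape[1]]
    c=np.stack([(u-K[0,2])/K[0,0]*z,(v-K[1,2])/K[1,1]*z,z],-1)
    X=(c-t)@R   # R^T(c-t)
    X[z<=0]=np.nan
    return X
def ray(f,u,v,h):
    K,R,t=f["intrinsics"],f["R"],f["t"]
    d=R.T@np.array([(u-K[0,2])/K[0,0],(v-K[1,2])/K[1,1],1]);o=-R.T@t
    return o+d*(h-o[2])/d[2]
def hmap(X,col,lo,hi,x0=.4,x1=1.1,y0=-.5,y1=.5,s=.0015):
    m=(X[...,2]>lo)&(X[...,2]<hi)
    return m
E
python3 - <<'E'
from h import *
for n in("top","scene"):
    f=np.load(n+"0.npz");X=cloud(f)
    if n=="top":
        pts={'small roof':(260,178),'ledge':(265,222),'dock':(270,122),'gl':(229,158),'gr':(291,148),'bigroof':(160,290),'bigledge':(185,308),'bottle':(107,212),'rack':(380,235),'beaker':(362,175),'bench':(350,320)}
        for k,(u,v) in pts.items(): print(n,k,X[v,u].round(3))
        c=f["color"][90:250,190:330]
        cv2.imwrite("pics/crop0.png",cv2.resize(cv2.cvtColor(c,cv2.COLOR_RGB2BGR),None,fx=5,fy=4*0.9,interpolation=cv2.INTER_CUBIC))
    for nm,lo,hi in(("roof",.215,.233),("ledge",.034,.046),("dock",.047,.062),("guide",.02,.031)):
        m=(X[...,2]>lo)&(X[...,2]<hi)&(np.abs(X[...,1])<.35)
        nn,l,st,ce=cv2.connectedComponentsWithStats(m.astype(np.uint8))
        for i in range(1,nn):
            if st[i,4]>25:
                P=X[l==i]; rc=cv2.minAreaRect((P[:,:2]*1000).astype(np.float32))
                print(n,nm,st[i],np.round(rc[0],1),np.round(rc[1],1),round(rc[2],1),"z",P[:,2].mean().round(4))
E
```

```text
top small roof [ 0.576 -0.031  0.26 ]
top ledge [ 0.512 -0.044  0.037]
top dock [ 0.799 -0.081  0.055]
top gl [0.707 0.045 0.028]
top gr [ 0.725 -0.137  0.028]
top bigroof [0.352 0.183 0.304]
top bigledge [0.302 0.179 0.055]
top bottle [0.547 0.346 0.152]
top rack [ 0.452 -0.353  0.044]
top beaker [ 0.614 -0.315  0.084]
top bench [ 0.236 -0.252  0.003]
top roof [104  89  70  76 373] [747.1 244.8] [113.3 193.7] 73.5 z 0.2226
top roof [ 223  156   71   56 2017] [575.9 -27.4] [ 86.  144.1] 17.4 z 0.2244
top ledge [264 130  32   7  53] [ 770.4 -106.7] [ 3.3 91.6] 6.2 z 0.0394
top ledge [215 135  48   9  74] [758.   12.9] [  5. 137.] 4.3 z 0.0404
top ledge [162 138  20  48  66] [702.7 199.8] [ 17.9 144.1] 66.4 z 0.0401
top ledge [234 201  59  34 800] [533.4 -41.1] [ 65.9 149.8] 17.3 z 0.0404
top ledge [122 210  10  19  30] [545. 331.] [14.3 51.5] 72.9 z 0.0397
top dock [ 212  107   85   36 1898] [797.1 -34.8] [ 72.3 239.4] 6.0 z 0.0558
top dock [120 119  66  65 342] [749.5 258.3] [141.4 197.8] 73.6 z 0.0538
top dock [355 166  15  15  30] [ 622.5 -319.7] [54.8 15.9] 40.1 z 0.0544
top dock 
[... 1824 characters left out ...]
150.7 199.8] 73.7 z 0.0531
scene dock [252 198  37  34 103] [538.2 -41.4] [  7.5 129.9] 16.9 z 0.0568
scene dock [229 212  23  23  33] [549.8  40.7] [83.2  3. ] 19.4 z 0.0551
scene dock [134 266   8  19  34] [533.5 331.8] [11.8 46.8] 57.8 z 0.0549
scene dock [ 191  307   81   61 1834] [297.1 179.6] [ 55.7 202. ] 4.6 z 0.0532
scene guide [ 37   0  57  21 165] [1447.9  246.3] [ 12.1 185.8] 0.6 z 0.0253
scene guide [255 132  29  29 171] [ 724.4 -131.2] [93.  47.3] 1.9 z 0.025
scene guide [235 140  19  13  34] [762.3 -69.2] [ 3.9 62.1] 6.7 z 0.0259
scene guide [197 153  35  43 216] [706.8  25. ] [ 98.4 107.5] 3.2 z 0.025
scene guide [359 186  32  33 378] [ 457.7 -323.3] [61.  86.3] 82.6 z 0.0236
```

View pics/crop0.png

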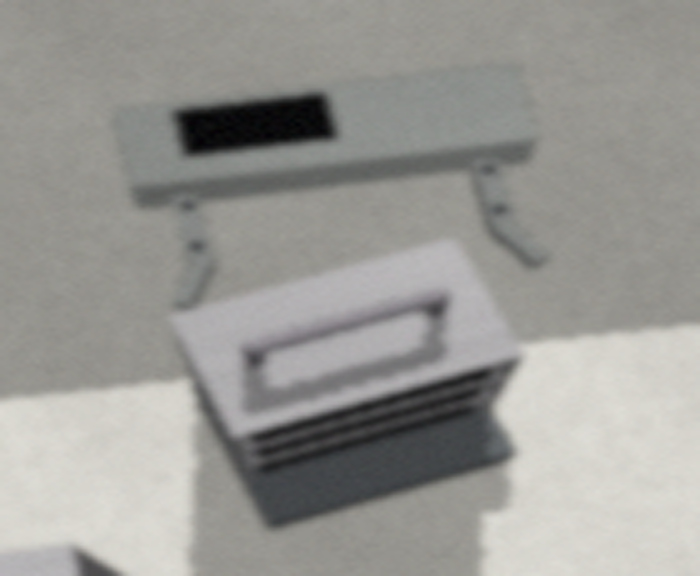

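The crop confirms the choice: roof 86×144 mm at z 0.224, carrier at 17.4° and dock at 6.0°. In the dock frame the carrier is at about (-142, +27) mm, turned +0.2 rad. The plan is to tilt the tool back about 12° with the fingers open across the ledge and steer an S-curve.

```bash
cat >> h.py <<'E'
from scipy.spatial.transform import Rotation as Ro
def target(yaw,tilt):
    # tool x=-carrier y, tool y=-carrier x at heading yaw, tilted by tilt about tool x
    c,s=np.cos(yaw),np.sin(yaw)
    M=np.array([[s,-c,0],[-c,-s,0],[0,0,-1]]).T
    return Ro.from_matrix(M)*Ro.from_rotvec([tilt,0,0])
def delta(o,p,yaw,tilt):
    R0=Ro.from_rotvec(o["orientation"])
    d=R0.inv().apply(np.array(p)-o["tcp_pos"]); w=(R0.inv()*target(yaw,tilt)).as_rotvec()
    return d/.12,w/np.radians(120)
D=np.radians
E
python3 - <<'E'
from bench import r
from h import *
o=r.get_obs()
for p in((.36,-.36,.40),(.425,-.06,.40)):
    for yw,t in((17.4,0),(17.4,12)):
        d,w=delta(o,p,D(yw),D(t));print(p,t,d.round(3),w.round(4))
E
```

```text
(0.36, -0.36, 0.4) 0 [-1.881 -1.999  0.035] [ 0.0001  0.0008 -0.0042]
(0.36, -0.36, 0.4) 12 [-1.881 -1.999  0.035] [ 0.1     0.0003 -0.0043]
(0.425, -0.06, 0.4) 0 [-4.115 -3.244  0.038] [ 0.0001  0.0008 -0.0042]
(0.425, -0.06, 0.4) 12 [-4.115 -3.244  0.038] [ 0.1     0.0003 -0.0043]
```

>>> apply_moves --dp '[[-0.235,-0.25,0],[-0.235,-0.25,0],[-0.235,-0.25,0],[-0.235,-0.25,0],[-0.235,-0.25,0],[-0.235,-0.25,0],[-0.235,-0.25,0],[-0.235,-0.25,0]]' --twist '[[0,0,0],[0,0,0],[0,0,0],[0,0,0],[0,0,0],[0,0,0],[0,0,0],[0,0,0]]' --jaw '[0,0,0,0,0,0,0,0]'

```text
clock: 0.9
tcp_pos: [0.3608, -0.3545, 0.3995]
orientation: [2.511, -1.886, -0.012]
contact_force: [0.9, -1.5, -0.2]
grip_width: 0.0849
```

Run:
```python
from bench import r
from h import *
o=r.get_obs();print(o["clock"],o["tcp_pos"],o["joints"].round(2))
d,w=delta(o,(.425,-.06,.40),D(17.4),D(12));print(d.round(3),w.round(4))
```

```text
0.9 [ 0.36075541 -0.35452789  0.39952671] [ 0.76  0.21 -0.12  1.95  0.03  0.99 -0.67]
[-2.208 -1.198  0.   ] [ 0.1027  0.0013 -0.0103]
```

>>> apply_moves --dp '[[-0.315,-0.171,0],[-0.315,-0.171,0],[-0.315,-0.171,0],[-0.315,-0.171,0],[-0.315,-0.171,0],[-0.315,-0.171,0],[-0.315,-0.171,0],[0,0,0],[0,0,0],[0,0,0]]' --twist '[[0,0,0],[0,0,0],[0,0,0],[0,0,0],[0,0,0],[0,0,0],[0,0,0],[0.05,0,-0.005],[0.05,0,-0.005],[0,0,0]]' --jaw '[0,0,0,0,0,0,0,0,0,0]'

```text
clock: 1.9
tcp_pos: [0.4265, -0.0398, 0.399]
orientation: [-2.401, 1.738, -0.178]
contact_force: [-0.7, -1.1, 0.3]
grip_width: 0.0854
```

Run:
```python
from bench import r
from h import *
o=r.get_obs();print(o["clock"],o["tcp_pos"],o["joints"].round(2))
for z in(.30,.184):
  d,w=delta(o,(.438,-.0595,z),D(17.4),D(12));print(d.round(3),w.round(4))
for n in("scene","top"):
    f=r.grab_frame(n); cv2.imwrite(f"pics/{n}1.png",cv2.cvtColor(f["color"],cv2.COLOR_RGB2BGR))
```

```text
1.9 [ 0.42654918 -0.03983367  0.39900172] [ 0.37  0.05 -0.41  2.16 -0.06  0.74 -1.25]
[0.189 0.134 0.814] [-0.0004  0.0033  0.0064]
[0.193 0.335 1.76 ] [-0.0004  0.0033  0.0064]
```

View pics/scene1.png

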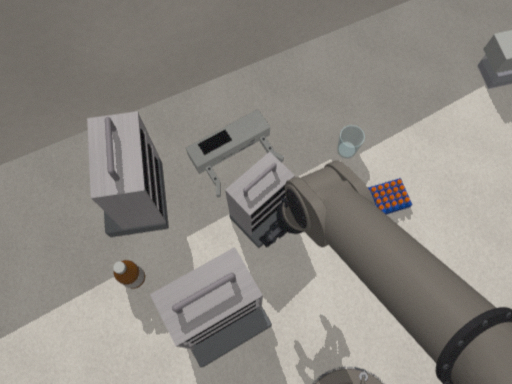

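View pics/top1.png

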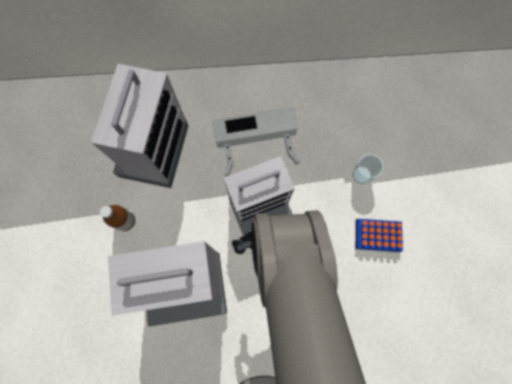

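The arm stands behind the small tower and the gripper is at about (245,240) in the top view. The wrist housing comes close to the tower, so I'll measure its forward overhang before descending.

Run:
```python
from bench import r
from h import *
o=r.get_obs();h=np.array([np.cos(D(17.4)),np.sin(D(17.4))]);l=np.array([-h[1],h[0]])
for n in("scene","top"):
    f=r.grab_frame(n);X=cloud(f).reshape(-1,3);X=X[~np.isnan(X[:,0])]
    d=X[:,:2]-o["tcp_pos"][:2];a=d@h;b=d@l
    for z0 in np.arange(.275,.7,.025):
        m=(X[:,2]>z0)&(X[:,2]<=z0+.025)&(np.abs(b)<.2)&(a<.2)&(a>-.3)
        if m.sum()>3: print(n,round(z0-o["tcp_pos"][2],3),"n",m.sum(),"amax",np.percentile(a[m],98).round(3),"b",b[m].min().round(3),b[m].max().round(3))
```

```text
scene -0.124 n 307 amax 0.062 b 0.041 0.2
scene -0.099 n 1524 amax 0.06 b 0.027 0.2
scene -0.074 n 276 amax 0.023 b 0.027 0.2
scene -0.049 n 106 amax 0.037 b 0.013 0.198
scene -0.024 n 118 amax 0.037 b 0.01 0.039
scene 0.001 n 72 amax 0.029 b 0.018 0.04
scene 0.026 n 135 amax 0.025 b 0.019 0.04
scene 0.051 n 88 amax 0.02 b 0.027 0.038
scene 0.076 n 35 amax 0.024 b 0.024 0.036
scene 0.101 n 19 amax -0.006 b 0.043 0.053
scene 0.126 n 192 amax 0.02 b -0.039 0.06
scene 0.151 n 489 amax 0.019 b -0.054 0.062
scene 0.176 n 1427 amax 0.009 b -0.053 0.062
scene 0.201 n 1761 amax -0.02 b -0.043 0.07
scene 0.226 n 1395 amax -0.065 b -0.019 0.079
scene 0.251 n 1625 amax -0.099 b -0.01 0.088
scene 0.276 n 1944 amax -0.131 b -0.001 0.095
top -0.124 n 169 amax 0.054 b 0.043 0.2
top -0.099 n 1859 amax 0.064 b 0.031 0.2
top -0.074 n 263 amax 0.027 b 0.034 0.2
top -0.049 n 59 amax 0.016 b 0.168 0.2
top 0.126 n 44 amax 0.01 b -0.04 0.058
top 0.151 n 398 amax 0.022 b -0.055 0.061
top 0.176 n 2060 amax 0.014 b -0.055 0.061
top 0.201 n 2766 amax -0.016 b -0.045 0.065
top 0.226 n 2430 amax -0.062 b -0.021 0.074
top 0.251 n 3050 amax -0.095 b -0.012 0.076
top 0.276 n 2935 amax -0.127 b -0.004 0.07
```

>>> apply_moves --dp '[[0.048,0.033,0.203],[0.048,0.033,0.203],[0.048,0.033,0.203],[0.048,0.033,0.203],[0,0.04,0.19],[0,0.04,0.19],[0,0.04,0.19],[0,0.04,0.19],[0,0.02,0.1],[0,0,0]]' --twist '[[0,0,0.003],[0,0,0.003],[0,0,0],[0,0,0],[0,0,0],[0,0,0],[0,0,0],[0,0,0],[0,0,0],[0,0,0]]' --jaw '[0,0,0,0,0,0,0,0,0,0]'

```text
clock: 3.1
tcp_pos: [0.4429, -0.0654, 0.1872]
orientation: [-2.39, 1.774, -0.167]
contact_force: [-0.5, 0.4, 0.9]
grip_width: 0.0854
```

Run:
```python
from bench import r
from h import *
o=r.get_obs();print(o["clock"],o["tcp_pos"],o["joints"].round(2),o["contact_force"].round(1))
d,w=delta(o,(.438,-.0595,.184),D(17.4),D(12));print(d.round(3),w.round(4))
for n in("scene","top"):
    f=r.grab_frame(n); cv2.imwrite(f"pics/{n}2.png",cv2.cvtColor(f["color"],cv2.COLOR_RGB2BGR))
    c=cv2.cvtColor(f["color"],cv2.COLOR_RGB2BGR)[100:280,190:340];cv2.imwrite(f"pics/{n}2c.png",cv2.resize(c,None,fx=3.3,fy=3.3,interpolation=cv2.INTER_CUBIC))
```

```text
3.1 [ 0.44286379 -0.06540162  0.1871514 ] [ 0.24  0.46 -0.25  2.28  0.18  0.23 -1.42] [-0.5  0.4  0.9]
[-0.059  0.029  0.021] [ 0.0064  0.002  -0.0049]
```

View pics/scene2c.png

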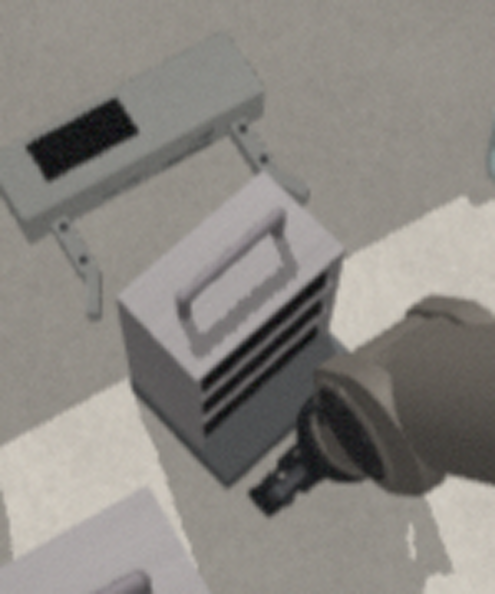

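View pics/top2.png

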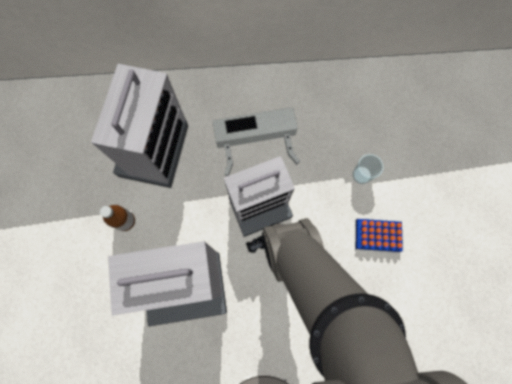

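```bash
cat >> h.py <<'E'
def track(r,save=None):
    Ps=[];out=[]
    DK=np.array([.7007,-.0447]);dy=D(6.05)
    for n in("top","scene"):
        f=r.grab_frame(n);X=cloud(f)
        if save: cv2.imwrite(f"pics/{save}_{n}.png",cv2.cvtColor(f["color"],cv2.COLOR_RGB2BGR))
        m=(X[...,2]>.212)&(X[...,2]<.236)&(X[...,0]>.5)&(X[...,0]<.80)&(X[...,1]<.09)&(X[...,1]>-.14)
        k,l,st,_=cv2.connectedComponentsWithStats(m.astype(np.uint8));i=1+st[1:,4].argmax();P=X[l==i]
        rc=cv2.minAreaRect((P[:,:2]*1000).astype(np.float32));w,h=rc[1];a=rc[2]
        if w>h:a-=90
        A=np.c_[P[:,:2],np.ones(len(P))];cf=np.linalg.lstsq(A,P[:,2],rcond=None)[0]
        hd=D(a);c=np.array(rc[0])/1000-.0175*np.array([np.cos(hd),np.sin(hd)])
        d=c-DK;q=[np.cos(dy)*d[0]+np.sin(dy)*d[1],-np.sin(dy)*d[0]+np.cos(dy)*d[1]]
        print(n,"size",np.round(rc[1],0),"world",(c*1000).round(1),"yaw",round(a,1),"| dock mm",np.round(np.array(q)*1000,1),"rel rad",round(hd-dy,3),"tilt",np.hypot(*cf[:2]).round(3))
        out.append([*c,hd])
    c=np.mean(out,0);o=r.get_obs();t=o["tcp_pos"];R=Ro.from_rotvec(o["orientation"]).as_matrix()
    tyaw=np.arctan2(-R[1,1],-R[0,1]);h=np.array([np.cos(c[2]),np.sin(c[2])]);l=np.array([-h[1],h[0]])
    print("clock",o["clock"].round(2),"TCP in carrier",((t[:2]-c[:2])@h*1000).round(1),((t[:2]-c[:2])@l*1000).round(1),"z",t[2].round(4),"toolyaw-carrier deg",np.degrees(tyaw-c[2]).round(2),"tilt",np.degrees(np.arccos(-R[2,2])).round(2),"roll",np.degrees(np.arcsin(R[2,0])).round(2),"F",o["contact_force"].round(1),"q6",o["joints"][5].round(2))
E
python3 -c "
from bench import r
from h import *
track(r)"
```

```text
top size [ 86. 144.] world [559.4 -32.6] yaw 17.5 | dock mm [-139.2   26.9] rel rad 0.2 tilt 0.003
scene size [ 87. 145.] world [555.3 -32.9] yaw 17.9 | dock mm [-143.3   27. ] rel rad 0.208 tilt 0.005Traceback (most recent call last):
  File "<string>", line 4, in <module>
    track(r)
    ~~~~~^^^
  File "h.py", line 44, in track
    print("clock",o["clock"].round(2),"TCP in carrier",((t[:2]-c[:2])@h*1000).round(1),((t[:2]-c[:2])@l*1000).round(1),"z",t[2].round(4),"toolyaw-carrier deg",np.degrees(tyaw-c[2]).round(2),"tilt",np.degrees(np.arccos(-R[2,2])).round(2),"roll",np.degrees(np.arcsin(R[2,0])).round(2),"F",o["contact_force"].round(1),"q6",o["joints"][5].round(2))
                  ^^^^^^^^^^^^^^^^
AttributeError: 'float' object has no attribute 'round'
```

>>> apply_moves --dp '[[-0.03,-0.016,0.003],[-0.03,-0.016,0.003],[0,-0.016,0.003],[0,-0.016,0.003],[-0.027,-0.016,0.0035],[-0.027,-0.016,0.0035],[-0.027,-0.016,0.0035],[-0.027,-0.016,0.0035]]' --twist '[[0,0,0],[0,0,0],[0,0,0],[0,0,0],[0,0.003,0.014],[0,0.003,0.014],[0,0.003,0.014],[0,0.003,0.014]]' --jaw '[0,0,0,0,0,0,0,0]'

```text
clock: 4.1
tcp_pos: [0.4516, -0.0445, 0.1921]
orientation: [-2.28, 1.931, -0.19]
contact_force: [-13.0, -9.3, 22.1]
grip_width: 0.0854
```

```bash
python3 -c "
from bench import r
from h import *
track(r,'p3')"
```

```text
top size [ 86. 144.] world [559.7 -32.2] yaw 16.6 | dock mm [-138.9   27.3] rel rad 0.184 tilt 0.002
scene size [ 88. 145.] world [556.4 -32.3] yaw 17.2 | dock mm [-142.2   27.5] rel rad 0.194 tilt 0.003Traceback (most recent call last):
  File "<string>", line 4, in <module>
    track(r,'p3')
    ~~~~~^^^^^^^^
  File "h.py", line 44, in track
    print("clock",o["clock"].round(2),"TCP in carrier",((t[:2]-c[:2])@h*1000).round(1),((t[:2]-c[:2])@l*1000).round(1),"z",t[2].round(4),"toolyaw-carrier deg",np.degrees(tyaw-c[2]).round(2),"tilt",np.degrees(np.arccos(-R[2,2])).round(2),"roll",np.degrees(np.arcsin(R[2,0])).round(2),"F",o["contact_force"].round(1),"q6",o["joints"][5].round(2))
                  ^^^^^^^^^^^^^^^^
AttributeError: 'float' object has no attribute 'round'
```

```bash
sed -i 's/o\["clock"\].round(2)/round(float(o["clock"]),2)/' h.py; python3 -c "
from bench import r
from h import *
track(r,'p4')
o=r.get_obs();print(o['moment'])
for n in ('top','scene'):
    c=cv2.imread(f'pics/p4_{n}.png')[190:270,220:320];cv2.imwrite(f'pics/p4c_{n}.png',cv2.resize(c,None,fx=6,fy=6,interpolation=cv2.INTER_CUBIC))
"
```

```text
top size [ 86. 144.] world [559.9 -32.2] yaw 16.6 | dock mm [-138.7   27.3] rel rad 0.184 tilt 0.003
scene size [ 87. 145.] world [555.8 -32.1] yaw 16.2 | dock mm [-142.8   27.8] rel rad 0.177 tilt 0.004
clock 4.3 TCP in carrier -105.5 18.2 z 0.1922 toolyaw-carrier deg -6.82 tilt 11.17 roll 0.08 F [-10.2  -7.7  15.9] q6 0.23
[-0.79711292  1.67443115  0.22922684]
```

View pics/p4c_top.png

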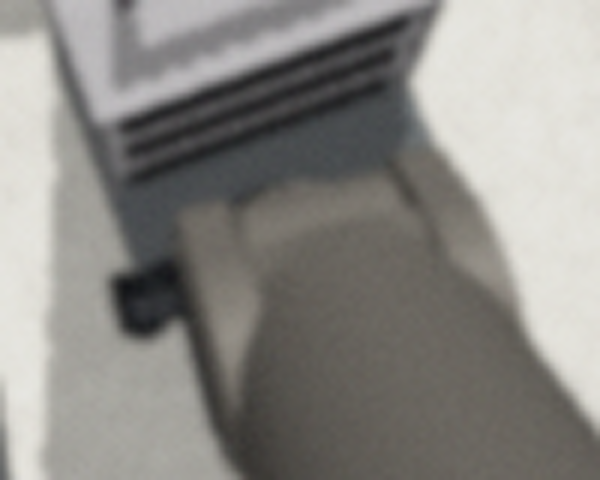

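View pics/p4c_scene.png

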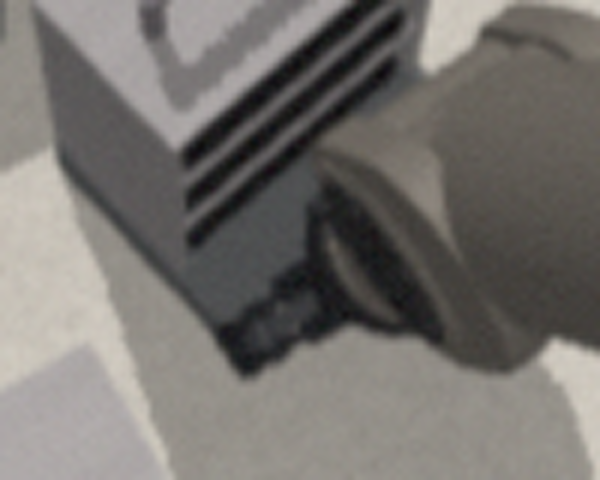

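The crop shows the left finger at the ledge's left corner, top px ≈ (243,240). There is an upward force of 16–22 N and the tool rose 5 mm, so the open tip (160 mm ahead rather than 173) is probably riding near the ledge's top edge. I'll back off, go lower and reduce the tilt.

>>> apply_moves --dp '[[0,0.06,-0.012],[0,0.06,-0.012],[0,0,0],[0,0,0]]' --twist '[[0,0,0],[0,0,0],[-0.01,0,0],[0,0,0]]' --jaw '[0,0,0,0]'

```text
clock: 4.7
tcp_pos: [0.4361, -0.0474, 0.1928]
orientation: [-2.295, 1.942, -0.17]
contact_force: [0.3, 0.2, 1.0]
grip_width: 0.0852
```

```bash
python3 -c "
from bench import r
from h import *
track(r,'p5')
o=r.get_obs();print(o['tcp_pos'],o['joints'].round(2))
d,w=delta(o,(*o['tcp_pos'][:2],.176),D(13),D(9));print(d.round(3),w.round(4))
"
```

```text
top size [ 86. 144.] world [559.8 -32.2] yaw 16.6 | dock mm [-138.8   27.3] rel rad 0.184 tilt 0.001
scene size [ 87. 146.] world [556.4 -32.4] yaw 16.7 | dock mm [-142.2   27.4] rel rad 0.187 tilt 0.006
clock 4.8 TCP in carrier -121.2 20.5 z 0.1927 toolyaw-carrier deg -7.14 tilt 9.92 roll 0.11 F [-0.4  0.5  0.3] q6 0.24
[ 0.43613971 -0.04744196  0.19268165] [ 0.1   0.43 -0.14  2.31  0.16  0.24 -1.59]
[-0.     0.024  0.137] [-0.0076 -0.0057 -0.0284]
```

>>> apply_moves --dp '[[0.025,0.006,0.035],[0.025,0.006,0.035],[0,0.006,0.035],[0,0.006,0.032],[0,0,0]]' --twist '[[-0.004,0,0],[-0.004,0,0],[0,0,0],[0,0,0],[0,0,0]]' --jaw '[0,0,0,0,0]'

```text
clock: 5.3
tcp_pos: [0.4379, -0.0537, 0.1742]
orientation: [-2.306, 1.95, -0.154]
contact_force: [-0.4, -0.0, 0.3]
grip_width: 0.0851
```

```bash
python3 -c "
from bench import r
from h import *
track(r,'p6')
o=r.get_obs();print(o['tcp_pos'],o['joints'].round(2))
"
```

```text
top size [ 86. 144.] world [559.7 -32.4] yaw 16.9 | dock mm [-138.9   27.1] rel rad 0.189 tilt 0.002
scene size [ 87. 145.] world [556.1 -32.8] yaw 16.9 | dock mm [-142.6   27.1] rel rad 0.189 tilt 0.003
clock 5.4 TCP in carrier -120.8 14.6 z 0.1746 toolyaw-carrier deg -7.31 tilt 8.94 roll 0.1 F [ 0.3 -0.4  0. ] q6 0.22
[ 0.43805179 -0.05369028  0.17461631] [ 0.1   0.48 -0.13  2.3   0.17  0.22 -1.58]
```

>>> apply_moves --dp '[[0,-0.02,0.0033],[0,-0.02,0.0033],[0,-0.02,0.0033],[0,-0.02,0.0033],[0,-0.02,0.0033],[0,-0.02,0.0033]]' --twist '[[0,0,0],[0,0,0],[0,0,0],[0,0,0],[0,0,0],[0,0,0]]' --jaw '[0,0,0,0,0,0]'

```text
clock: 6.0
tcp_pos: [0.4538, -0.0509, 0.1751]
orientation: [-2.305, 1.949, -0.156]
contact_force: [0.3, 0.6, -0.6]
grip_width: 0.0851
```

>>> apply_moves --dp '[[0,-0.02,0.0033],[0,-0.02,0.0033],[0,-0.02,0.0033]]' --twist '[[0,0,0],[0,0,0],[0,0,0]]' --jaw '[0,0,0]'

```text
clock: 6.3
tcp_pos: [0.4592, -0.0499, 0.1743]
orientation: [-2.311, 1.952, -0.149]
contact_force: [-8.0, -1.3, 5.0]
grip_width: 0.0854
```

```bash
python3 -c "
from bench import r
from h import *
track(r,'p7')
o=r.get_obs();print(o['tcp_pos'],o['joints'].round(2))
"
```

```text
top size [ 86. 144.] world [559.7 -32.5] yaw 16.8 | dock mm [-138.9   27. ] rel rad 0.187 tilt 0.003
scene size [ 86. 145.] world [556.  -32.5] yaw 17.1 | dock mm [-142.6   27.4] rel rad 0.192 tilt 0.002
clock 6.4 TCP in carrier -99.6 12.1 z 0.1742 toolyaw-carrier deg -7.27 tilt 8.59 roll 0.11 F [-6.1 -1.6  3. ] q6 0.25
[ 0.45905417 -0.04985246  0.17421901] [ 0.09  0.5  -0.13  2.25  0.17  0.25 -1.59]
```

>>> apply_moves --dp '[[0,-0.025,0.004],[0,-0.025,0.004],[0,-0.025,0.004],[0,-0.025,0.004]]' --twist '[[0,0,0],[0,0,0],[0,0,0],[0,0,0]]' --jaw '[0,0,0,0]'

```text
clock: 6.8
tcp_pos: [0.4627, -0.0491, 0.1713]
orientation: [-2.327, 1.962, -0.126]
contact_force: [-5.5, -0.5, 4.0]
grip_width: 0.0853
```

```bash
python3 -c "
from bench import r
from h import *
track(r,'p8')
o=r.get_obs();print(o['tcp_pos'],o['joints'].round(2))
"
```

```text
top size [ 86. 144.] world [559.9 -32.3] yaw 16.6 | dock mm [-138.8   27.2] rel rad 0.184 tilt 0.003
scene size [ 87. 145.] world [555.8 -32.1] yaw 16.8 | dock mm [-142.7   27.8] rel rad 0.188 tilt 0.003
clock 6.9 TCP in carrier -95.9 11.1 z 0.1712 toolyaw-carrier deg -6.97 tilt 7.22 roll 0.11 F [-6.7 -1.4  3.2] q6 0.28
[ 0.46276327 -0.04911962  0.17121225] [ 0.09  0.51 -0.13  2.24  0.17  0.28 -1.59]
```

>>> apply_moves --dp '[[0,-0.05,0.004],[0,-0.05,0.004],[0,-0.05,0.004]]' --twist '[[0.006,0,0],[0.006,0,0],[0.006,0,0]]' --jaw '[0,0,0]'

```text
clock: 7.2
tcp_pos: [0.467, -0.0473, 0.1677]
orientation: [-2.33, 1.956, -0.125]
contact_force: [-14.7, -1.7, 7.6]
grip_width: 0.0855
```

```bash
python3 -c "
from bench import r
from h import *
track(r,'p9')
o=r.get_obs();print(o['tcp_pos'],o['joints'].round(2))
"
```

```text
top size [ 86. 144.] world [562.1 -32.1] yaw 14.8 | dock mm [-136.5   27.1] rel rad 0.152 tilt 0.002
scene size [ 87. 145.] world [558.4 -32. ] yaw 15.1 | dock mm [-140.2   27.6] rel rad 0.158 tilt 0.003
clock 7.3 TCP in carrier -93.9 9.4 z 0.1677 toolyaw-carrier deg -4.95 tilt 7.28 roll 0.04 F [-12.6  -0.4   6.2] q6 0.27
[ 0.46710762 -0.04714029  0.16767287] [ 0.08  0.52 -0.13  2.23  0.17  0.27 -1.59]
```

>>> apply_moves --dp '[[-0.02,-0.045,-0.005],[-0.02,-0.045,-0.005],[-0.02,-0.045,-0.005],[-0.02,-0.045,-0.005],[-0.02,-0.045,-0.005]]' --twist '[[0.006,0.002,0.016],[0.006,0.002,0.016],[0.006,0.002,0.016],[0.006,0.002,0.016],[0.006,0.002,0.016]]' --jaw '[0,0,0,0,0]'

```text
clock: 7.8
tcp_pos: [0.4684, -0.0353, 0.1666]
orientation: [-2.162, 2.153, -0.141]
contact_force: [-14.6, -0.9, 6.5]
grip_width: 0.0854
```

```bash
python3 -c "
from bench import r
from h import *
track(r,'p10')
o=r.get_obs();print(o['tcp_pos'],o['joints'].round(2))
"
```

```text
top size [ 86. 144.] world [568.6 -31.3] yaw 9.7 | dock mm [-129.9   27.3] rel rad 0.064 tilt 0.002
scene size [ 87. 145.] world [565.5 -31.2] yaw 9.6 | dock mm [-133.    27.6] rel rad 0.062 tilt 0.003
clock 7.9 TCP in carrier -97.0 13.0 z 0.1667 toolyaw-carrier deg -9.31 tilt 7.4 roll 0.2 F [-9.   1.7 -0.2] q6 0.26
[ 0.46924852 -0.03470031  0.16667814] [-0.03  0.52 -0.04  2.23  0.12  0.26 -1.74]
```

>>> apply_moves --dp '[[-0.02,-0.05,-0.006],[-0.02,-0.05,-0.006],[-0.02,-0.05,-0.006],[-0.02,-0.05,-0.006],[-0.02,-0.05,-0.006],[-0.02,-0.05,-0.006],[-0.02,-0.05,-0.006]]' --twist '[[0.006,0.002,0.014],[0.006,0.002,0.014],[0.006,0.002,0.014],[0.006,0.002,0.014],[0.006,0.002,0.014],[0.006,0.002,0.014],[0.006,0.002,0.014]]' --jaw '[0,0,0,0,0,0,0]'

```text
clock: 8.6
tcp_pos: [0.4889, -0.0174, 0.1674]
orientation: [-1.935, 2.352, -0.199]
contact_force: [-5.7, 3.4, -2.8]
grip_width: 0.0853
```

```bash
python3 -c "
from bench import r
from h import *
track(r,'p11')
o=r.get_obs();print(o['tcp_pos'],o['joints'].round(2))
"
```

```text
top size [144.  87.] world [591.6 -35. ] yaw -2.3 | dock mm [-107.5   21.1] rel rad -0.145 tilt 0.003
scene size [145.  87.] world [588.5 -35.2] yaw -3.5 | dock mm [-110.5   21.3] rel rad -0.167 tilt 0.003
clock 8.7 TCP in carrier -100.9 12.8 z 0.1677 toolyaw-carrier deg -8.11 tilt 9.2 roll 0.73 F [-3.7  2.1 -2.6] q6 0.25
[ 0.4898992  -0.0172518   0.16771892] [-0.18  0.54  0.08  2.21  0.07  0.25 -1.94]
```

View pics/p11_top.png

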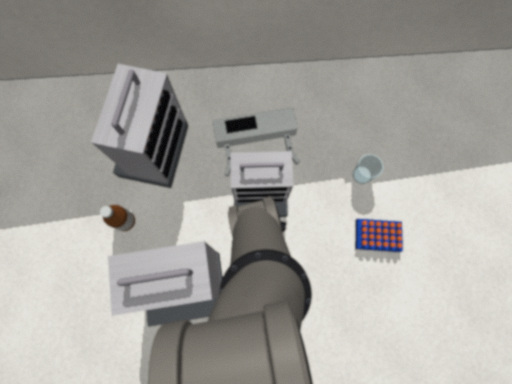

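Run:
```python
from bench import r
from h import *
f=r.grab_frame("top");X=cloud(f).reshape(-1,3)
for y0 in np.arange(.02,.24,.02):
    m=(X[:,1]>y0)&(X[:,1]<y0+.02)&(X[:,0]>.1)&(X[:,0]<.46)&(X[:,2]>.37)
    if m.sum(): print(round(y0,2),m.sum(),"zmin",X[m,2].min().round(3),"x",X[m,0].min().round(2),X[m,0].max().round(2))
m=(X[:,1]>.09)&(X[:,1]<.28)&(X[:,0]>.25)&(X[:,0]<.45)&(X[:,2]>.2)&(X[:,2]<.37);print(X[m,2].max(),np.percentile(X[m],[1,99],axis=0).round(3))
```

```text
0.02 2971 zmin 0.393 x 0.29 0.46
0.04 1873 zmin 0.627 x 0.29 0.35
0.06 1274 zmin 0.748 x 0.29 0.33
0.3536328793722442 [[0.318 0.091 0.254]
 [0.437 0.278 0.352]]
```

>>> apply_moves --dp '[[-0.02,-0.045,0],[-0.02,-0.045,0],[-0.02,-0.045,0],[-0.02,-0.045,0],[-0.02,-0.045,0]]' --twist '[[0.002,0.002,0.012],[0.002,0.002,0.012],[0.002,0.002,0.012],[0.002,0.002,0.012],[0.002,0.002,0.01]]' --jaw '[0,0,0,0,0]'

```text
clock: 9.25
tcp_pos: [0.5009, -0.009, 0.1664]
orientation: [-1.822, 2.48, -0.197]
contact_force: [-14.3, 4.7, 7.3]
grip_width: 0.0854
```

```bash
python3 -c "
from bench import r
from h import *
track(r,'p12')
o=r.get_obs();print(o['tcp_pos'],o['joints'].round(2))
"
```

```text
top size [144.  87.] world [598.6 -36.7] yaw -7.8 | dock mm [-100.7   18.8] rel rad -0.241 tilt 0.001
scene size [145.  88.] world [595.4 -37.1] yaw -8.2 | dock mm [-103.9   18.7] rel rad -0.249 tilt 0.003
clock 9.35 TCP in carrier -98.2 14.6 z 0.1665 toolyaw-carrier deg -9.26 tilt 8.15 roll 1.62 F [-9.4  4.2  0.5] q6 0.3
[ 0.5018102  -0.00876783  0.16645831] [-0.25  0.56  0.14  2.17  0.03  0.3  -2.04]
```

>>> apply_moves --dp '[[0,-0.06,-0.005],[0,-0.06,-0.005],[0,-0.06,-0.005],[0,-0.06,-0.005],[0,-0.06,-0.005]]' --twist '[[0.006,-0.01,-0.02],[0.006,-0.01,-0.015],[0.006,0,0],[0.006,0,0],[0.006,0,0]]' --jaw '[0,0,0,0,0]'

```text
clock: 9.85
tcp_pos: [0.5252, -0.0168, 0.1694]
orientation: [-1.898, 2.363, -0.209]
contact_force: [-6.8, 2.3, -4.4]
grip_width: 0.0851
```

```bash
python3 -c "
from bench import r
from h import *
track(r,'p13')
o=r.get_obs();print(o['tcp_pos'],o['joints'].round(2))
"
```

```text
top size [144.  86.] world [624.  -42.5] yaw -12.4 | dock mm [-76.   10.3] rel rad -0.322 tilt 0.015
scene size [144.  88.] world [622. -43.] yaw -12.6 | dock mm [-78.1  10. ] rel rad -0.325 tilt 0.016
clock 9.95 TCP in carrier -100.3 4.1 z 0.1697 toolyaw-carrier deg 0.03 tilt 9.98 roll 0.27 F [-4.9  1.6 -3.5] q6 0.29
[ 0.52599826 -0.01702409  0.16969832] [-0.17  0.56  0.08  2.13  0.05  0.29 -1.94]
```

>>> apply_moves --dp '[[0,-0.05,0.006],[0,-0.05,0.006],[0,-0.05,0.006],[0,-0.05,0.006]]' --twist '[[0.002,0,0],[0.002,0,0],[0.002,0,0],[0.002,0,0]]' --jaw '[0,0,0,0]'

```text
clock: 10.35
tcp_pos: [0.5325, -0.0196, 0.1653]
orientation: [-1.918, 2.38, -0.185]
contact_force: [-17.5, 5.8, 11.3]
grip_width: 0.0852
```

```bash
python3 -c "
from bench import r
from h import *
track(r,'p14')
o=r.get_obs();print(o['tcp_pos'],o['joints'].round(2))
"
```

```text
top size [144.  86.] world [624.4 -42.8] yaw -12.4 | dock mm [-75.7   9.9] rel rad -0.323 tilt 0.003
scene size [144.  88.] world [620.5 -43.2] yaw -12.5 | dock mm [-79.6   9.9] rel rad -0.324 tilt 0.0
clock 10.45 TCP in carrier -92.5 3.4 z 0.1652 toolyaw-carrier deg 0.27 tilt 8.35 roll 0.8 F [-13.5   3.7   5.1] q6 0.32
[ 0.53287221 -0.01978982  0.16522755] [-0.16  0.58  0.07  2.1   0.05  0.32 -1.93]
```

View pics/p14_top.png

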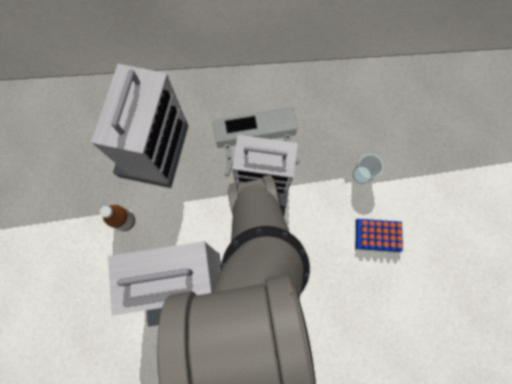

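>>> apply_moves --dp '[[0,-0.055,-0.002],[0,-0.055,-0.002],[0,-0.055,-0.002]]' --twist '[[0.006,0,0],[0.006,0,0],[0.006,0,0]]' --jaw '[0,0,0]'

```text
clock: 10.75
tcp_pos: [0.5382, -0.0212, 0.1647]
orientation: [-1.926, 2.377, -0.194]
contact_force: [-18.6, 6.2, 13.1]
grip_width: 0.0852
```

```bash
python3 -c "
from bench import r
from h import *
track(r,'p15')
o=r.get_obs();print(o['tcp_pos'],o['joints'].round(2))
"
```

```text
top size [144.  87.] world [630.4 -44.7] yaw -12.3 | dock mm [-69.9   7.4] rel rad -0.32 tilt 0.002
scene size [144.  87.] world [626.9 -45. ] yaw -12.3 | dock mm [-73.4   7.4] rel rad -0.321 tilt 0.003
clock 10.85 TCP in carrier -93.0 3.8 z 0.1647 toolyaw-carrier deg 0.41 tilt 8.54 roll 1.17 F [-15.4   4.2   7.1] q6 0.33
[ 0.53866127 -0.02132678  0.16471628] [-0.16  0.59  0.08  2.09  0.06  0.33 -1.93]
```

>>> apply_moves --dp '[[0,-0.055,-0.004],[0,-0.055,-0.004],[0,-0.055,-0.004]]' --twist '[[0.006,-0.003,0],[0.006,-0.003,0],[0.006,-0.003,0]]' --jaw '[0,0,0]'

```text
clock: 11.15
tcp_pos: [0.5454, -0.0248, 0.1647]
orientation: [-1.921, 2.363, -0.19]
contact_force: [-9.8, 2.1, -0.2]
grip_width: 0.0857
```

```bash
python3 -c "
from bench import r
from h import *
track(r,'p16')
o=r.get_obs();print(o['tcp_pos'],o['joints'].round(2))
"
```

```text
top size [144.  86.] world [639.1 -46.6] yaw -11.7 | dock mm [-61.4   4.6] rel rad -0.309 tilt 0.003
scene size [145.  88.] world [636.7 -47.3] yaw -12.0 | dock mm [-63.9   4.1] rel rad -0.314 tilt 0.001
clock 11.25 TCP in carrier -94.2 2.6 z 0.1648 toolyaw-carrier deg 0.05 tilt 8.92 roll 0.48 F [-6.9  2.  -2.9] q6 0.33
[ 0.54629132 -0.02510183  0.16481879] [-0.13  0.59  0.06  2.07  0.05  0.33 -1.91]
```

>>> apply_moves --dp '[[0.02,-0.045,-0.002],[0.02,-0.045,-0.002],[0.02,-0.045,-0.002],[0.02,-0.045,-0.002],[0.02,-0.045,-0.002]]' --twist '[[0.005,-0.003,-0.016],[0.005,-0.003,-0.016],[0.005,-0.003,-0.016],[0.005,-0.003,-0.016],[0.005,-0.003,-0.016]]' --jaw '[0,0,0,0,0]'

```text
clock: 11.75
tcp_pos: [0.5561, -0.0426, 0.1643]
orientation: [-2.102, 2.178, -0.193]
contact_force: [-7.8, 0.2, -0.3]
grip_width: 0.085
```

```bash
python3 -c "
from bench import r
from h import *
track(r,'p17')
o=r.get_obs();print(o['tcp_pos'],o['joints'].round(2))
"
```

```text
top size [144.  87.] world [654.5 -49.1] yaw -2.3 | dock mm [-46.5   0.5] rel rad -0.146 tilt 0.002
scene size [145.  87.] world [651.3 -49.5] yaw -1.8 | dock mm [-49.7   0.5] rel rad -0.138 tilt 0.003
clock 11.85 TCP in carrier -96.3 2.8 z 0.1644 toolyaw-carrier deg 0.07 tilt 9.65 roll 0.6 F [-5.  -0.6 -3.2] q6 0.32
[ 0.55674151 -0.04307605  0.16439276] [-0.03  0.6  -0.02  2.05  0.11  0.32 -1.75]
```

>>> apply_moves --dp '[[0.02,-0.045,-0.001],[0.02,-0.045,-0.001],[0.02,-0.045,-0.001],[0.02,-0.045,-0.001]]' --twist '[[0.004,-0.003,-0.016],[0.004,-0.003,-0.016],[0.004,-0.003,-0.016],[0.004,-0.003,-0.016]]' --jaw '[0,0,0,0]'

```text
clock: 12.25
tcp_pos: [0.5653, -0.0558, 0.164]
orientation: [-2.237, 2.03, -0.178]
contact_force: [-14.7, 0.7, 8.1]
grip_width: 0.086
```

```bash
python3 -c "
from bench import r
from h import *
track(r,'p18')
o=r.get_obs();print(o['tcp_pos'],o['joints'].round(2))
"
```

```text
top size [ 87. 144.] world [663.8 -50. ] yaw 4.8 | dock mm [-37.2  -1.4] rel rad -0.023 tilt 0.005
scene size [ 88. 145.] world [660.6 -49.9] yaw 5.2 | dock mm [-40.4  -1. ] rel rad -0.015 tilt 0.002
clock 12.35 TCP in carrier -96.2 1.7 z 0.1641 toolyaw-carrier deg 0.59 tilt 9.62 roll 0.55 F [-7.  -1.7 -0.7] q6 0.34
[ 0.566206   -0.05659589  0.1640504 ] [ 0.06  0.62 -0.09  2.02  0.14  0.34 -1.61]
```

View pics/p18_top.png

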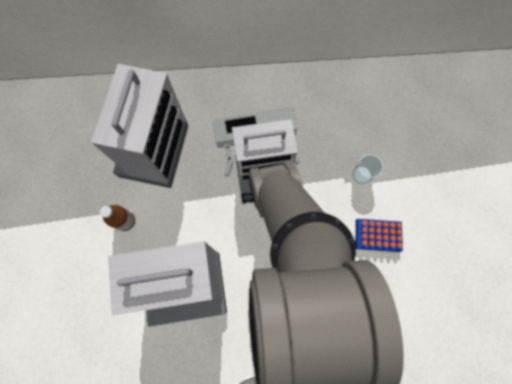

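>>> apply_moves --dp '[[0,-0.05,-0.001],[0,-0.05,-0.001],[0,-0.05,-0.001],[0,-0.05,-0.001],[0,-0.05,-0.001]]' --twist '[[0.004,-0.002,-0.002],[0.004,-0.002,-0.002],[0.004,-0.002,0],[0.004,-0.002,0],[0.004,-0.002,0]]' --jaw '[0,0,0,0,0]'

```text
clock: 12.85
tcp_pos: [0.572, -0.0607, 0.1618]
orientation: [-2.241, 2.032, -0.136]
contact_force: [-18.1, -0.5, 12.2]
grip_width: 0.0855
```

```bash
python3 -c "
from bench import r
from h import *
track(r,'p19')
"
```

```text
top size [ 86. 144.] world [666.1 -50. ] yaw 5.6 | dock mm [-35.   -1.6] rel rad -0.009 tilt 0.002
scene size [ 87. 145.] world [662.5 -50. ] yaw 5.4 | dock mm [-38.5  -1.2] rel rad -0.012 tilt 0.003
clock 12.95 TCP in carrier -92.6 -1.9 z 0.1618 toolyaw-carrier deg 0.1 tilt 8.31 roll -0.55 F [-15.    0.1   6.9] q6 0.38
```

>>> apply_moves --dp '[[0,0.06,-0.02],[0,0.0,-0.05],[0,-0.02,0.003],[0,-0.02,0.003]]' --twist '[[0.006,0.002,0],[0.006,0.002,0],[0,0,0],[0,0,0]]' --jaw '[0,0,0,0]'

```text
clock: 13.35
tcp_pos: [0.5684, -0.063, 0.1702]
orientation: [-2.227, 2.024, -0.175]
contact_force: [-7.7, -0.3, -0.3]
grip_width: 0.0855
```

>>> apply_moves --dp '[[0,-0.055,0],[0,-0.055,0],[0,-0.055,0],[0,-0.055,0]]' --twist '[[0.006,0,0],[0.006,0,0],[0.006,0,0],[0.006,0,0]]' --jaw '[0,0,0,0]'

```text
clock: 13.75
tcp_pos: [0.5804, -0.0622, 0.1689]
orientation: [-2.223, 2.022, -0.18]
contact_force: [-21.1, 0.1, 13.7]
grip_width: 0.0853
```

```bash
python3 -c "
from bench import r
from h import *
track(r,'p20')
"
```

```text
top size [ 87. 144.] world [679.5 -49.3] yaw 5.6 | dock mm [-21.5  -2.3] rel rad -0.008 tilt 0.003
scene size [ 88. 145.] world [676.3 -49. ] yaw 5.7 | dock mm [-24.7  -1.7] rel rad -0.006 tilt 0.003
clock 13.85 TCP in carrier -97.7 -3.4 z 0.1689 toolyaw-carrier deg -0.2 tilt 10.28 roll 0.01 F [-13.2  -0.7   3.7] q6 0.36
```

Good, 14 mm of progress and it is straight. About 23 mm remains.

>>> apply_moves --dp '[[0,-0.055,0],[0,-0.055,0],[0,-0.055,0],[0,-0.055,0]]' --twist '[[0.005,0,0],[0.005,0,0],[0.005,0,0],[0.005,0,0]]' --jaw '[0,0,0,0]'

```text
clock: 14.25
tcp_pos: [0.5891, -0.0619, 0.1668]
orientation: [-2.229, 2.029, -0.17]
contact_force: [-18.6, -0.2, 10.8]
grip_width: 0.0853
```

```bash
python3 -c "
from bench import r
from h import *
track(r,'p21')
"
```

```text
top size [ 87. 145.] world [686.6 -48.9] yaw 5.2 | dock mm [-14.5  -2.7] rel rad -0.016 tilt 0.005
scene size [ 88. 145.] world [683.8 -48.9] yaw 5.5 | dock mm [-17.2  -2.4] rel rad -0.009 tilt 0.004
clock 14.35 TCP in carrier -96.3 -4.0 z 0.1668 toolyaw-carrier deg 0.04 tilt 9.64 roll 0.0 F [-14.6   0.1   6.6] q6 0.38
```

>>> apply_moves --dp '[[0,-0.055,-0.004],[0,-0.055,-0.004],[0,-0.055,-0.004],[0,-0.055,-0.004]]' --twist '[[0.007,0,0],[0.007,0,0],[0.007,0,0],[0.007,0,0]]' --jaw '[0,0,0,0]'

```text
clock: 14.75
tcp_pos: [0.5975, -0.0615, 0.1665]
orientation: [-2.224, 2.027, -0.175]
contact_force: [-17.3, -1.0, 8.6]
grip_width: 0.0853
```

```bash
python3 -c "
from bench import r
from h import *
track(r,'p22')
"
```

```text
top size [ 87. 144.] world [696.  -48.4] yaw 5.4 | dock mm [-5.  -3.2] rel rad -0.011 tilt 0.002
scene size [ 88. 145.] world [692.9 -48.8] yaw 5.3 | dock mm [-8.1 -3.2] rel rad -0.013 tilt 0.003
clock 14.85 TCP in carrier -96.9 -3.8 z 0.1665 toolyaw-carrier deg -0.05 tilt 10.02 roll -0.01 F [-11.1  -0.4   2.9] q6 0.39
```

>>> apply_moves --dp '[[0,-0.055,-0.004],[0,-0.055,-0.004],[0,-0.055,-0.004],[0,-0.055,-0.004]]' --twist '[[0.007,0,0],[0.007,0,0],[0.007,0,0],[0.007,0,0]]' --jaw '[0,0,0,0]'

```text
clock: 15.25
tcp_pos: [0.6045, -0.0613, 0.1649]
orientation: [-2.223, 2.027, -0.176]
contact_force: [-25.7, -1.3, 13.7]
grip_width: 0.0852
```

```bash
python3 -c "
from bench import r
from h import *
track(r,'p23')
"
```

```text
top size [ 88. 144.] world [703.3 -48.2] yaw 5.3 | dock mm [ 2.2 -3.7] rel rad -0.013 tilt 0.003
scene size [ 88. 145.] world [699.2 -48.2] yaw 5.4 | dock mm [-1.9 -3.3] rel rad -0.011 tilt 0.002
clock 15.35 TCP in carrier -97.5 -4.1 z 0.1649 toolyaw-carrier deg -0.1 tilt 9.94 roll -0.02 F [-23.    0.7  12.6] q6 0.39
```

>>> apply_moves --dp '[[0,-0.06,-0.004],[0,-0.06,-0.004]]' --twist '[[0.007,0,0],[0.007,0,0]]' --jaw '[0,0]'

```text
clock: 15.55
tcp_pos: [0.6058, -0.0614, 0.1635]
orientation: [-2.227, 2.032, -0.168]
contact_force: [-25.8, -1.1, 16.7]
grip_width: 0.0857
```

```bash
python3 -c "
from bench import r
from h import *
track(r,'p24')
"
```

```text
top size [ 87. 144.] world [702.6 -48.2] yaw 5.4 | dock mm [ 1.6 -3.7] rel rad -0.011 tilt 0.003
scene size [ 88. 145.] world [699.4 -48.5] yaw 5.6 | dock mm [-1.7 -3.7] rel rad -0.008 tilt 0.002
clock 15.65 TCP in carrier -96.0 -3.8 z 0.1634 toolyaw-carrier deg -0.21 tilt 9.45 roll -0.03 F [-25.   -1.6  13. ] q6 0.4
```

The carrier no longer moves while the push holds at 25 N, so it is seated against the backstop. Now I'll back off along the ledge normal and then rise clear.

>>> apply_moves --dp '[[0,0.05,-0.01],[0,0.1,-0.02],[0,0.2,-0.03],[0,0.2,-0.03],[0,0.2,-0.03],[0,0,0]]' --twist '[[0,0,0],[0,0,0],[0,0,0],[0,0,0],[0,0,0],[0,0,0]]' --jaw '[0,0,0,0,0,0]'

```text
clock: 16.25
tcp_pos: [0.5141, -0.0698, 0.1639]
orientation: [-2.223, 2.026, -0.176]
contact_force: [-0.5, -0.2, -1.1]
grip_width: 0.0853
```

Run:
```python
from bench import r
from h import *
track(r,'p25')
a=np.load("top0.npz");f=r.grab_frame("top");X0=cloud(a);X=cloud(f)
for k,(u,v) in {'bottle':(107,212),'rack':(380,235),'beaker':(362,175),'bigledge':(155,315)}.items(): print(k,X0[v,u].round(3),X[v,u].round(3))
for nm,lo,hi in(("dock",.047,.062),):
    m=(X[...,2]>lo)&(X[...,2]<hi)&(X[...,0]>.73)&(abs(X[...,1]+.035)<.15);P=X[m];rc=cv2.minAreaRect((P[:,:2]*1000).astype(np.float32));print(nm,rc)
```

```text
top size [ 88. 145.] world [702.9 -48.1] yaw 5.1 | dock mm [ 1.8 -3.7] rel rad -0.016 tilt 0.003
scene size [ 88. 146.] world [698.8 -48.4] yaw 5.4 | dock mm [-2.3 -3.5] rel rad -0.012 tilt 0.003
clock 16.35 TCP in carrier -184.7 -4.1 z 0.1646 toolyaw-carrier deg 0.1 tilt 10.21 roll -0.01 F [ 0.2 -0.3  0.5] q6 0.27
bottle [0.547 0.346 0.152] [0.547 0.347 0.15 ]
rack [ 0.452 -0.353  0.044] [ 0.452 -0.353  0.042]
beaker [ 0.614 -0.315  0.084] [ 0.614 -0.315  0.082]
bigledge [0.291 0.256 0.055] [0.291 0.256 0.056]
dock ((797.1823120117188, -34.48246765136719), (71.37086486816406, 239.00027465820312), 6.045572757720947)
```

View pics/p25_top.png

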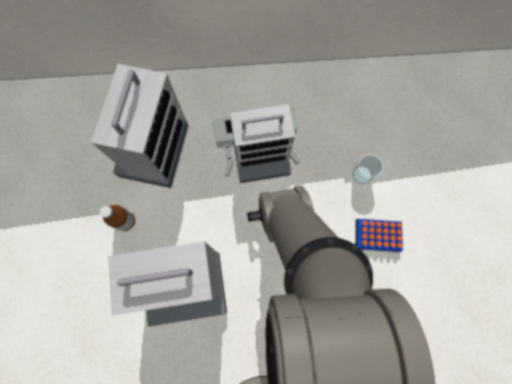

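View pics/p25_scene.png

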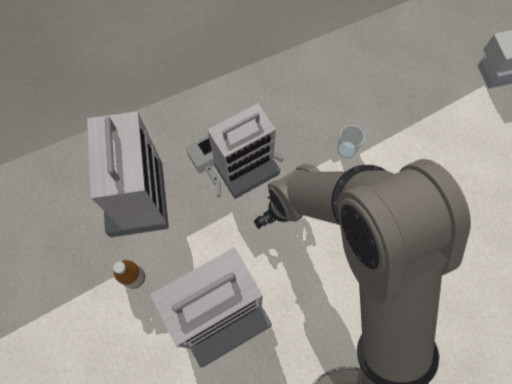

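The carrier sits in the bay at top px ≈ (262,145). The gripper at (258,215) is clear of it, and the bystanders read the same as at the start.

```bash
python3 -c "
from bench import r
print(r.hand_in()); o=r.get_obs(); print(o['clock'],o['contact_force'])"
```

```text
the job is handed in; nothing more can be done
None
the job is handed in; nothing more can be done
```

I pushed the smallest carrier into the dock and handed the job in at about 16 s. It was pushed low on its rear ledge with the open fingers: turned clockwise, run straight across the offset, turned back square, then straight in to the backstop.

**Final position:** averaged over the two views, the carrier is at x ≈ -0.2 mm and y ≈ -3.6 mm from home, turned about -0.014 rad. Roof tilt is about 0.003 rad. It stopped moving while the push held at about 25 N, which agrees with it being against the backstop.

**Surroundings:** the arm was backed off about 90 mm and the tool force read about zero. A depth reading at one pixel each on the bottle, rack and beaker agreed with the start to within 2 mm.

**Disagreements and snags:**
- The two cameras differ by about 4 mm along the dock axis (+1.8 and -2.3 mm). Both are within the 8 mm limit.
- My first contact was too high on the ledge, so I backed off and went lower.
- The arm gave under load, so the finger tips drifted down to about 2 mm above the bench and may have touched it; I lifted them about 8 mm partway.
- The highest carrier tilt I measured was about 0.016 rad, during one push. I measured tilt only between moves, and did not measure carrier speed at all.

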